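# Load the shaker mill and pull-test its grinding jars

## Robot

A 6-joint arm with a two-finger parallel gripper is mounted at the origin on the work surface; the furniture and walls round the work are solid. World frame = base frame: x ahead of the robot, y to its left, z up, the work surface at z = 0. Lengths are in m, angles in rad, forces in N, time in s.
With the tool pointing down it reaches from about 0.275 to 0.825 m from the base axis. Payload 4.9 kg.
Tool frame: the origin (TCP) lies midway between the tips of the shut fingers; the grasp point (between the pads) lies 19 mm behind it (bot.grip_depth is the distance from the TCP to the grasp point, in m); z points along the fingers, y is the line along which they close (so a half turn about z gives the same grasp; the last joint's range is limited). The gripper opens to 85 mm and grips with 20 to 120 N. Pads are 22 mm wide; open, the fingers measure 114 mm over their backs; the gripper's body (76 mm by 85 mm) begins 54 mm behind the grasp point. The pads swing forward as they close: fully open they stand 13 mm farther back than shut.
Start: joints at [1.087, 0.326, -0.193, 1.052, 0, 1.437], TCP at [0.188, 0.517, 0.206] pointing down, gripper open.
Joint ranges: [-2.65, 2.65], [-0.97, 1.79], [-1.3, 1.35], [-1.93, 2.1], [-1.47, 1.37], [-3.14, 3.14]. Speed limits (rad/s): [2.57, 2.57, 3.14, 3.14, 3.14, 3.14].

## Interface

Orientations are given as a unit quaternion [w, x, y, z].
In Python, from cell import bot gives the robot as it stands. Calls block until the motion is done:
- bot.move_pose(position, orientation): joint-space move of the TCP to a pose.
- bot.move_linear(position, speed=0.15, rotation=None, until_force=None): straight line of the TCP; rotation=None keeps the orientation; speed is the mean speed in m/s. With until_force (N) it stops when the force on the tool has changed by that much, and returns True; else False.
- bot.goto_joints(angles): joint-space move.
- bot.set_gripper(opening, grasp_force=None): opening from 0.0 (shut) to 1.0 (fully open); grasp_force is the grip in N (None keeps the last); returns when the fingers have stopped.
- bot.wait(seconds).
- bot.solve_ik(position, orientation): joint angles nearest the present ones, or None.
- bot.camera(name): name is "scene" or "side" or "wrist"; returns the picture (420x560x3 uint8, red, green, blue); there is no depth.
- bot.calibration(name): a dict with "mtx" (3x3 intrinsics, pixels), "extrinsics" (4x4, takes a point from world to camera coordinates); the wrist camera has in their place "hand_eye" (4x4, takes a point from camera to tool coordinates, whose origin is the TCP and whose axes are the flange's). Camera axes: x right, y down, z forward; pixel columns grow to the right and rows downward; lengths in m; the calibration is good to about 2 mm. A picture is of the moment at which its call begins: read the wrist's pose just before it. calibration takes no time and is no camera call.
A pose or a line that the arm cannot do raises bot.PlanningError and nothing moves.
- bot.close_job(): hands the job in; it is judged then, once.
Trained networks look in the newest picture that a camera, given by its name, has taken for a name from the list of things; names that differ only in an ending like _2 or _b are one class to them, and where a whole thing is asked for, a point or a joint stands for the part that bears it (a point fixed in the world has none). Each returns a list of dicts, best first, with "confidence" (0 to 1); they miss things now and then, are a little off and sometimes report something else, mostly with a low value. They report only what shows in the picture. A call takes as long as a camera call.
- bot.search_frame(camera, thing): "bbox" ([left, top, width, height] in pixels, round what is visible of it).
Readings, each from a call of its own:
- bot.read_clock(): time.
- bot.read_joint_positions(): joint angles.
- bot.read_joint_vel(): joint speeds.
- bot.read_joint_efforts(): joint torques, N m.
- bot.read_position(): TCP position.
- bot.read_tool_rot(): TCP orientation.
- bot.read_ft_force(): force on the tool from outside, world axes, zero at the start.
- bot.read_moment(): the same for the moment, N m.
- bot.read_gripper_width(): opening from 0.0 (shut) to 1.0 (fully open).
- bot.read_finger_force(): force on a finger pad.
Only numpy, scipy, OpenCV 4.12 (cv2) and the standard library are available. Lean on these libraries where they do the work, as an engineer would, in place of code of your own. Each camera call takes 0.05 s, during which the arm holds its last target. There are 200 camera calls.

## Task

Load the shaker mill for a run: take every grinding jar from the white stand and fit it in the station of its own colour, sliding its pin tip along the slot until it drops into the hidden hole in the table below, then pushing the jar down until it snaps fully home. Once all are home, pull-test them in checklist order red, yellow, blue (those that are there): tug each straight up with about ten newtons for a moment to confirm that it is retained, and leave it home; then close the clear hood completely. Do not disturb the sample pot, the orange tub or the maroon slide box.

Things in the scene. Friction and masses are not known exactly. Their poses are not given: they have to be found in the camera images.
- mill: shaker mill, fixed: white and grey housing 226 (x) x 250 (y) x 75 mm high, front panel with display and keys facing -x. Origin: centre of its underside. Aluminium deck at z = 75 mm with three slots along its x axis, at y = -65 (red), 0 (yellow) and +65 mm (blue). The table under the deck bears the jars' holes. Jars fit at any yaw
- slot_red (a point): middle of the red station's slot, on the deck's top (marked by a red dot 54 mm nearer -x). Slot 66 mm long along the mill's x, 18 mm wide, through the 4 mm deck. 4.5 mm below the deck's top lies the flat dark table; a pin tip sliding on it holds the jar's underside 21.5 mm above the deck. Its blind hole, 17 mm wide, 23.5 mm deep, unmarked, is on the slot's centre line
- slot_yellow (a point): middle of the yellow station's slot, on the deck's top (marked by a yellow dot 54 mm nearer -x). Slot 66 mm long along the mill's x, 18 mm wide, through the 4 mm deck. All three holes stand at the same place along their slots, 20 mm at most before or 16 mm after the middle (+x), as the table is braked where it last stopped
- slot_blue (a point): middle of the blue station's slot, on the deck's top (marked by a blue dot 54 mm nearer -x). Slot 66 mm long along the mill's x, 18 mm wide, through the 4 mm deck. In the hole a pin drops freely 9 mm, then its nose pushes aside three sprung lock balls (5 to 10 N) and snaps past them 3 mm before it is home. A seated jar rests on the deck; pulled, it rises 1.5 mm and is held, against 20 N or more
- hood (a joint): angle of the clear hood: 0 shut on the deck, 1.5 to 1.7 rad at the start (upright behind the slots). A stiff hinge holds it wherever it is left; moving it takes about 4 N at the handle. 160 mm deep, 226 wide, 100 high; shut, it leaves 96 mm above the deck, so it does not close over a jar that is not down in its hole
- hood_handle (a point): middle of the hood's black round handle bar, 11 mm thick, 110 mm long along the mill's y, 38 mm out from the hood's front wall; open, it is the hood's topmost part and can be pinched from above. Shut, it lies at x = -102, z = 162 mm of the mill. It runs on a circle of radius 214 mm about the hinge
- hood_hinge (a point): on the hood's hinge axis (along the mill's y), at x = +96, y = 0, z = 82 mm of the mill; a growing hood angle lifts the handle and carries it towards the mill's +x
- stand: loose white plastic jar stand, 215 (x) x 70 (y) x 45 mm high, 1.2 kg. Origin: centre of its underside. Three 20 mm holes at x = -70, 0, +70 mm take the jars' pins; the jars' undersides rest on its top
- jar_red: grinding jar, red band and knob, 106 mm long, 0.32 kg; may be absent. Origin: centre of its flat underside, z up its axis. Steel body and lid 48 mm in diameter, z = 0 to 44 mm; round knob 23 mm in diameter, z = 44 to 80: grip it from above near z = 65. Pin below: 14 mm in diameter, 26 mm long, last 6 mm tapering to a 5 mm tip
- jar_yellow: grinding jar, yellow band and knob, 106 mm long, 0.32 kg; may be absent. Origin: centre of its flat underside, z up its axis. Steel body and lid 48 mm in diameter, z = 0 to 44 mm; round knob 23 mm in diameter, z = 44 to 80: grip it from above near z = 65. Pin below: 14 mm in diameter, 26 mm long, last 6 mm tapering to a 5 mm tip
- jar_blue: grinding jar, blue band and knob, 106 mm long, 0.32 kg; may be absent. Origin: centre of its flat underside, z up its axis. Steel body and lid 48 mm in diameter, z = 0 to 44 mm; round knob 23 mm in diameter, z = 44 to 80: grip it from above near z = 65. Pin below: 14 mm in diameter, 26 mm long, last 6 mm tapering to a 5 mm tip
- sample_pot: bystander: white sample pot with a teal cap, 55 mm in diameter, 88 mm high; origin under its centre
- tub_1: bystander: orange sample tub with a white lid, 96 mm in diameter, 109 mm high; origin under its centre
- box_maroon: bystander: maroon slide box, 45 x 100 x 30 mm; origin under its centre

How it is judged:
On the way, in this order (a step that is already met when the one before it is completed fails the run):
1. every jar that is there is home in the station of its own colour (z of jar_red in the frame of mill between 0.073 and 0.0775 m and y of jar_red in the frame of mill between -0.071 and -0.059 m and angle between each of jar_red, jar_yellow, jar_blue's own z axis and vertical below 0.1 rad and z of jar_yellow in the frame of mill between 0.073 and 0.0775 m and y of jar_yellow in the frame of mill between -0.006 and 0.006 m and z of jar_blue in the frame of mill between 0.073 and 0.0775 m and y of jar_blue in the frame of mill between 0.059 and 0.071 m), for 0.2 s.
2. the red jar, seated in the red station, is tugged straight up with at least 4 N beyond its weight and held by its detent (z of jar_red in the frame of mill between 0.0757 and 0.079 m and y of jar_red in the frame of mill between -0.071 and -0.059 m and angle between jar_red's own z axis and vertical below 0.1 rad and contact force between jar_red and mill above 4 N), for 0.1 s.
3. the yellow jar, seated in the yellow station, is tugged straight up with at least 4 N beyond its weight and held by its detent (z of jar_yellow in the frame of mill between 0.0757 and 0.079 m and y of jar_yellow in the frame of mill between -0.006 and 0.006 m and angle between jar_yellow's own z axis and vertical below 0.1 rad and contact force between jar_yellow and mill above 4 N), for 0.1 s.
4. the blue jar, seated in the blue station, is tugged straight up with at least 4 N beyond its weight and held by its detent (z of jar_blue in the frame of mill between 0.0757 and 0.079 m and y of jar_blue in the frame of mill between 0.059 and 0.071 m and angle between jar_blue's own z axis and vertical below 0.1 rad and contact force between jar_blue and mill above 4 N), for 0.1 s.
At the end, for the whole second after the job is handed in: every jar that is there sits fully home in the station of its own colour (underside within 3 mm of the deck, within 6 mm of the slot's centre line, upright within 0.1 rad, at rest), and the hood is shut (below 0.04 rad) (z of jar_red in the frame of mill between 0.073 and 0.078 m and y of jar_red in the frame of mill between -0.071 and -0.059 m and angle between each of jar_red, jar_yellow, jar_blue's own z axis and vertical below 0.1 rad and linear speed of each of jar_red, jar_yellow, jar_blue below 0.02 m/s and z of jar_yellow in the frame of mill between 0.073 and 0.078 m and y of jar_yellow in the frame of mill between -0.006 and 0.006 m and z of jar_blue in the frame of mill between 0.073 and 0.078 m and y of jar_blue in the frame of mill between 0.059 and 0.071 m and value of joint hood below 0.04 rad); the robot touches nothing.
It fails at once if the sample pot is pushed more than 30 mm (distance of sample_pot from where it was at the start of the episode above 0.03 m).
It fails at once if the orange tub is pushed more than 30 mm (distance of tub_1 from where it was at the start of the episode above 0.03 m).
It fails at once if the maroon slide box is pushed more than 30 mm (distance of box_maroon from where it was at the start of the episode above 0.03 m).
Of jar_red, jar_yellow, jar_blue only 2 to 3 are there at a start; the rules pass over those that are not, and their reading is None.
At some moment in a run one of stand may be knocked a few centimetres aside while the robot is not near it.
It also fails if it takes over 208 s, if anything falls off the work surface, if the arm or the gripper's body presses on something with over 40 N, if the wrist force passes 120 N, or if a joint passes its speed limit or range.

## Working session

There is one attempt and no reset: what is moved stays moved. The work goes in short steps, each a Python script; the robot and the scene stay as the last script left them, time stands still between calls to the robot, and variables do not carry over. Pictures are saved under pics/ and viewed, at most 14 in all, crops included, and the job is handed in when it is done.

```bash
ls; mkdir -p pics
python3 - <<'E'
from cell import bot
import cv2, numpy as np
for c in ("scene","side"):
    im=bot.camera(c); cv2.imwrite(f"pics/{c}0.png",im[:,:,::-1])
    k=bot.calibration(c); print(c,np.round(k["mtx"],1).tolist(),np.round(k["extrinsics"],4).tolist())
    for t in ["mill","stand","jar_red","jar_yellow","jar_blue","sample_pot","tub_1","box_maroon","hood_handle"]:
        print(t,[(np.round(d["bbox"],0).tolist(),round(d["confidence"],2)) for d in bot.search_frame(c,t)[:2]])
print(np.round(bot.calibration("wrist")["mtx"],1).tolist(),np.round(bot.calibration("wrist")["hand_eye"],4).tolist(), bot.grip_depth, bot.read_tool_rot(), bot.read_clock())
E
```

```text
pics
scene [[420.9, 0.0, 281.1], [0.0, 420.9, 208.0], [0.0, 0.0, 1.0]] [[0.9879, -0.1548, 0.006, -0.5228], [-0.0979, -0.6538, -0.7503, 0.2096], [0.1201, 0.7406, -0.6611, 1.0542], [0.0, 0.0, 0.0, 1.0]]
mill [([227.0, 155.0, 136.0, 139.0], 0.96)]
stand [([224.0, 166.0, 70.0, 36.0], 0.68)]
jar_red [([245.0, 150.0, 20.0, 27.0], 0.68)]
jar_yellow [([229.0, 160.0, 14.0, 29.0], 0.79)]
jar_blue [([268.0, 146.0, 16.0, 26.0], 0.74), ([250.0, 149.0, 16.0, 30.0], 0.42)]
sample_pot []
tub_1 [([290.0, 135.0, 29.0, 39.0], 0.64)]
box_maroon [([313.0, 299.0, 25.0, 46.0], 0.76)]
hood_handle [([308.0, 155.0, 54.0, 113.0], 0.74)]
side [[528.7, 0.0, 282.7], [0.0, 528.7, 209.5], [0.0, 0.0, 1.0]] [[0.1363, -0.9907, -0.0055, 0.0397], [-0.8631, -0.116, -0.4915, 0.5166], [0.4863, 0.0717, -0.8709, 1.3202], [0.0, 0.0, 0.0, 1.0]]
mill [([254.0, 121.0, 107.0, 152.0], 0.68)]
stand [([185.0, 188.0, 30.0, 48.0], 0.67)]
jar_red [([188.0, 201.0, 21.0, 24.0], 0.69)]
jar_yellow [([190.0, 224.0, 19.0, 12.0], 0.53), ([236.0, 159.0, 25.0, 33.0], 0.35)]
jar_blue [([187.0, 180.0, 21.0, 22.0], 0.79)]
sample_pot []
tub_1 [([171.0, 148.0, 34.0, 36.0], 0.91)]
box_maroon [([369.0, 204.0, 27.0, 17.0], 0.65), ([190.0, 199.0, 14.0, 23.0], 0.65)]
hood_handle [([276.0, 121.0, 87.0, 78.0], 0.56)]
[[372.8, 0.0, 284.2], [0.0, 372.8, 210.4], [0.0, 0.0, 1.0]] [[-0.0001, -0.9503, -0.3113, 0.0793], [1.0, -0.0004, 0.0008, -0.001], [-0.0009, -0.3113, 0.9503, -0.1684], [0.0, 0.0, 0.0, 1.0]] 0.0187 [-1.36788480e-05  1.74009797e-01  9.84743921e-01  2.06212085e-05] 1.0
```

View pics/scene0.png

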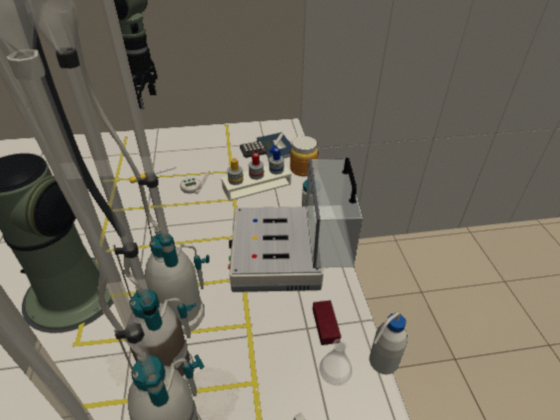

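View pics/side0.png

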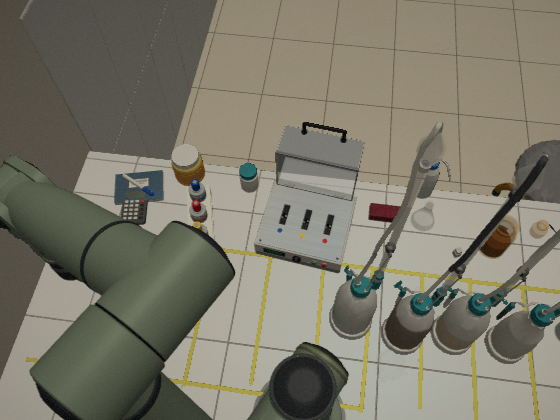

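Scene: the stand is at (257,184) with yellow, red and blue jars at (235,172), (256,168) and (276,161). The mill's dots are blue (255,220), yellow (254,237) and red (254,256). In the side view the dots are at (279,230), (301,236) and (325,241). The sample pot (248,176 in side) is close behind and left of the hood.

```bash
cat > h.py <<'E'
from cell import bot
import cv2, numpy as np
from scipy.spatial.transform import Rotation as R
def q(yaw):  # tool down; tool x axis at angle yaw in world
    r=R.from_euler('z',yaw)*R.from_euler('x',np.pi); a=r.as_quat(); return [a[3],a[0],a[1],a[2]]
def rot(qq): return R.from_quat([qq[1],qq[2],qq[3],qq[0]]).as_matrix()
def pose(): return np.array(bot.read_position()),rot(bot.read_tool_rot())
def cam(c,p=None):
    k=bot.calibration(c)
    if c=="wrist":
        T=np.eye(4);T[:3,3]=p[0];T[:3,:3]=p[1]; E=np.linalg.inv(T@k["hand_eye"])
    else: E=np.array(k["extrinsics"])
    return np.array(k["mtx"]),E
def back(ce,uv,z):
    K,E=ce; d=E[:3,:3].T@np.linalg.solve(K,[uv[0],uv[1],1]); o=-E[:3,:3].T@E[:3,3]
    return (o+d*(z-o[2])/d[2])
def proj(ce,X):
    K,E=ce; x=K@(E[:3,:3]@X+E[:3,3]); return x[:2]/x[2]
def snap(name,c="wrist"):
    p=pose(); im=bot.camera(c); cv2.imwrite(f"pics/{name}.png",im[:,:,::-1]); np.savez(f"pics/{name}.npz",p=p[0],r=p[1]); return im,cam(c,p)
def load(name):
    d=np.load(f"pics/{name}.npz"); return cv2.imread(f"pics/{name}.png")[:,:,::-1],cam("wrist",(d['p'],d['r']))
E
python3 - <<'E'
from h import *
s,d=cam("scene"),cam("side")
for n,a,b in (("blue",(255,220),(279,230)),("yel",(254,237),(301,236)),("red",(254,256),(325,241))):
    print(n,back(s,a,.075).round(3),back(d,b,.075).round(3))
for n,a,b in (("jy",(235,163),None),("jr",(256,157),(197,204)),("jb",(276,151),(195,184))):
    print(n,back(s,a,.125).round(3),b and back(d,b,.125).round(3))
print("pot",back(d,(248,170),.088).round(3),"tub",back(d,(185,153),.109).round(3),"stand",back(s,(257,185),.045))
print("handle", [back(s,u,.29).round(3) for u in((348,165),(353,193))],[back(d,u,.29).round(3) for u in((305,125),(345,133))])
E
```

```text
blue [0.474 0.113 0.075] [0.473 0.115 0.075]
yel [0.465 0.049 0.075] [0.463 0.051 0.075]
red [ 0.458 -0.017  0.075] [ 0.456 -0.017  0.075]
jy [0.438 0.317 0.125] None
jr [0.504 0.339 0.125] [0.498 0.35  0.125]
jb [0.569 0.363 0.125] [0.562 0.37  0.125]
pot [0.653 0.234 0.088] tub [0.675 0.428 0.109] stand [0.50044235 0.30316533 0.045     ]
handle [array([0.689, 0.036, 0.29 ]), array([ 0.672, -0.064,  0.29 ])] [array([0.684, 0.073, 0.29 ]), array([ 0.671, -0.035,  0.29 ])]
```

Run:
```python
from h import *
p=bot.read_position(); bot.move_linear([p[0],p[1],.32],speed=.3)
bot.move_pose([.43,.26,.30],q(np.pi+.36)); snap("w_stand")
bot.move_pose([.46,.045,.30],q(np.pi-.125)); snap("w_mill")
print(bot.read_clock(), bot.read_joint_positions())
```

```text
3.8333 [-5.99883544e-02  1.12367543e-01 -2.26197639e-01  1.23214828e+00
  5.91033793e-04  6.26110150e-02]
```

View pics/w_stand.png

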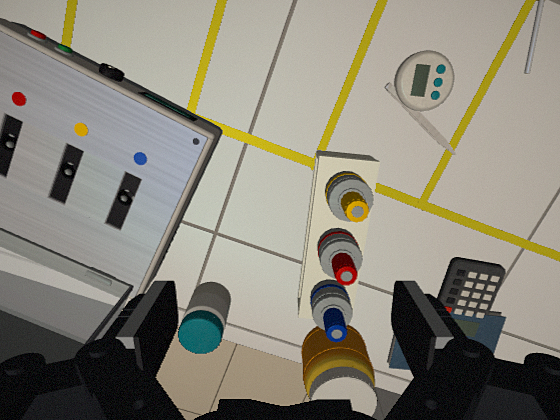

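View pics/w_mill.png

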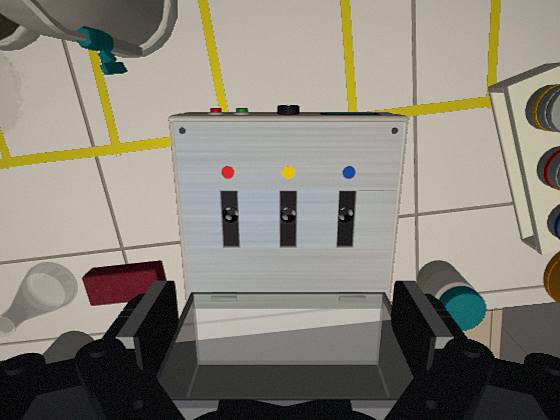

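Stand view: the knob tops are yellow (356,210), red (346,275) and blue (335,331), with all three jars present. Mill view: the dots are at (228,172), (288,172) and (349,172), the slots span rows 191–247, and a round feature shows near row 214 in each slot, possibly the holes.

Run:
```python
from h import *
im,ce=load("w_mill")
cv2.imwrite("pics/crop1.png",cv2.resize(im[160:260,200:380,::-1],None,fx=4,fy=4,interpolation=cv2.INTER_CUBIC))
def blobs(im,lo,hi,roi):
    hsv=cv2.cvtColor(im,cv2.COLOR_RGB2HSV); m=cv2.inRange(hsv,lo,hi)
    k=np.zeros_like(m); l,t,r,b=roi; k[t:b,l:r]=m[t:b,l:r]
    n,_,st,c=cv2.connectedComponentsWithStats(k); i=1+np.argmax(st[1:,4]); return c[i],st[i]
D={}
for n,lo,hi,roi in(("red",(0,150,90),(6,255,255),(210,155,250,185)),("yel",(20,120,100),(32,255,255),(270,155,310,185)),("blu",(105,120,80),(125,255,255),(330,155,370,185))):
    c,s=blobs(im,lo,hi,roi); D[n]=back(ce,c,.075); print(n,c.round(1),s[4],D[n].round(4))
v=D["blu"]-D["red"]; print("len",np.hypot(*v[:2]),"yaw",np.arctan2(-v[0],v[1]))
for u in((230,191),(230,247),(230,214),(346,191),(346,247),(346,214)): print(u,back(ce,u,.0705).round(4))
im,ce=load("w_stand")
print([ (d["bbox"],d["confidence"]) for d in bot.search_frame("wrist","hood_handle")[:2]])
for n,u in (("y",(356,210)),("r",(346,276)),("b",(336,331))): print(n,back(ce,u,.125).round(4))
for n,u in (("corner1",(317,152)),("corner2",(379,158)),("tub",(341,393)),("pot",(201,333))): print(n,back(ce,u,{"t":.109,"p":.088}.get(n[0],.045)).round(4))
```

```text
red [227.3 172. ] 119 [ 0.4584 -0.016   0.075 ]
yel [287.8 172. ] 132 [0.4665 0.0485 0.075 ]
blu [348.5 172. ] 122 [0.4746 0.1132 0.075 ]
len 0.13018756790880107 yaw -0.12424238952909582
(230, 191) [ 0.4808 -0.0176  0.0705]
(230, 247) [ 0.5472 -0.0289  0.0705]
(230, 214) [ 0.5073 -0.0221  0.0705]
(346, 191) [0.4967 0.1096 0.0705]
(346, 247) [0.5639 0.1047 0.0705]
(346, 214) [0.5235 0.1077 0.0705]
[([156.5, 291.4, 259.0, 127.1], 0.7)]
y [0.4354 0.3359 0.125 ]
r [0.5042 0.3554 0.125 ]
b [0.5689 0.3719 0.125 ]
corner1 [0.4062 0.2906 0.045 ]
corner2 [0.3877 0.3594 0.045 ]
tub [0.6577 0.4186 0.109 ]
pot [0.6515 0.2364 0.088 ]
```

View pics/crop1.png

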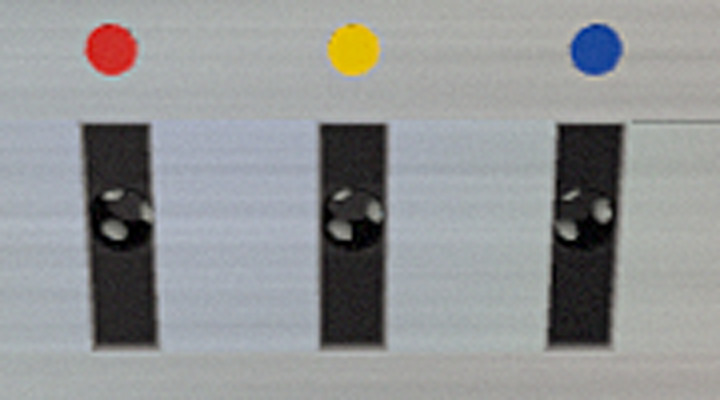

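The crop shows the holes directly: round dark bores with bright lock balls, the yellow one at about (288.2,214.7). That puts them roughly 4 mm before the slot middle. The fit will still be found by touch.

```bash
cat > pp.py <<'E'
from h import *
YM=-.1242; ex=np.array([np.cos(YM),np.sin(YM)]); ey=np.array([-ex[1],ex[0]])
SY=np.array([.4665,.0485])+.054*ex
HX=-.0038
OFF={"red":-.065,"yellow":0,"blue":.065}
HSV={"red":[((0,120,60),(8,255,255)),((173,120,60),(180,255,255))],"yellow":[((17,120,80),(33,255,255))],"blue":[((105,120,50),(128,255,255))]}
def knob(col,xy,ys,z=.125):
    t=np.array(xy)-.079*np.array([np.cos(ys),np.sin(ys)])
    bot.move_pose([t[0],t[1],.22],q(ys)); im,ce=snap("k_"+col)
    e=proj(ce,np.array([xy[0],xy[1],z])); h=cv2.cvtColor(im,cv2.COLOR_RGB2HSV)
    m=sum(cv2.inRange(h,*r) for r in HSV[col])
    n,_,st,c=cv2.connectedComponentsWithStats(m)
    i=[i for i in range(1,n) if st[i,4]>250]; i=min(i,key=lambda i:np.hypot(*(c[i]-e)))
    l,tp,w,hh=st[i,:4]; uv=np.array([l+w/2-.5,tp+hh/2-.5]); X=back(ce,uv,z)
    print(col,"knob px",uv,(w,hh),"shift",(X[:2]-xy).round(4)); return X[:2]
def zf(): return round(bot.read_position()[2],4),np.round(bot.read_ft_force(),1)
def pick(col,xy,ys):
    xy=knob(col,xy,ys); bot.set_gripper(.6,50)
    bot.move_pose([*xy,.20],q(ys)); hit=bot.move_linear([*xy,.0915],speed=.1,until_force=10)
    bot.set_gripper(0,50); zs=bot.read_position()[2]; print("grip",hit,zs,bot.read_gripper_width(),bot.read_finger_force())
    bot.move_linear([*xy,.27],speed=.15); print("held",bot.read_gripper_width()); return zs
def insert(col,zs,hx=HX):
    p=SY+OFF[col]*ey+hx*ex
    bot.move_pose([*p,.27],q(np.pi+YM))
    bot.move_linear([*p,zs+.062],speed=.1)
    hit=bot.move_linear([*p,zs+.030+.0115],speed=.02,until_force=5); print("drop",hit,"above home",zf()[0]-zs-.03,zf()[1])
    return p
def push(p,zs):
    hit=bot.move_linear([*p,zs+.0295],speed=.02,until_force=35); print("push",hit,"above home",zf()[0]-zs-.03,zf()[1])
def release(p):
    bot.set_gripper(.5); bot.move_linear([*p,.27],speed=.2); print("t",bot.read_clock())
E
python3 - <<'E'
from pp import *
zs=pick("yellow",[.4354,.3359],np.pi+.263)
p=insert("yellow",zs); print("zs",zs); snap("y_in")
E
```

```text
yellow knob px [288.5  90. ] (np.int32(34), np.int32(37)) shift [0.0001 0.0012]
grip False 0.09225395309901788 0.23273022351291672 48.8784921169281
held 0.23027135703773421
drop False above home 0.011546046900982126 [-1.4  0.6 -3.4]
zs 0.09225395309901788
```

The pin dropped straight into the hole (11.5 mm above home, against 21.5 mm when sliding). Next: push it home.

Run:
```python
from pp import *
zs=.0923; p=SY+HX*ex
push(p,zs);
```

```text
push False above home 0.00010000000000000286 [-2.4  1.8  4.2]
```

Run:
```python
from pp import *
zs=.0923; p=SY+HX*ex
print(bot.move_linear([*p,zs+.028],speed=.02,until_force=20),zf(),bot.read_gripper_width()); 
release(p)
zs=pick("red",[.5042,.3554],np.pi+.263)
p=insert("red",zs)
if abs(zf()[0]-zs-.0415)<.002:
    push(p,zs); print(bot.move_linear([*p,zs+.028],speed=.02,until_force=20),zf(),zf()[0]-zs-.03)
```

```text
False (np.float64(0.1224), array([-3.9,  1.2, 14.6])) 0.2328209066787091
t 14.9333
red knob px [287.   87.5] (np.int32(35), np.int32(36)) shift [-0.0011 -0.0007]
grip False 0.09235069635140507 0.23246005545788473 48.855178356170654
held 0.2400174575628114
drop False above home 0.011649303648594941 [ 0.6 -0.1 -3. ]
push False above home -5.069635140506068e-05 [-1.5  1.3  4.9]
False (np.float64(0.1222), array([-4.2,  1.8, 14.4])) -0.00015069635140506354
```

Run:
```python
from pp import *
p=SY+OFF["red"]*ey+HX*ex; release(p)
zs=pick("blue",[.5689,.3719],np.pi+.263)
p=insert("blue",zs)
if abs(zf()[0]-zs-.0415)<.002:
    push(p,zs); print(bot.move_linear([*p,zs+.028],speed=.02,until_force=20),zf(),zf()[0]-zs-.03)
    release(p)
    m=SY-.06*ex; bot.move_pose([*m,.30],q(np.pi+YM)); snap("after")
```

```text
t 26.0583
blue knob px [267.5  73. ] (np.int32(34), np.int32(37)) shift [-0.0063 -0.0157]
grip False 0.09242252876740784 0.23210848444760238 48.883734941482544
held 0.23541818186373883
drop False above home 0.011577471232592174 [-0.5 -0.1 -2.4]
push False above home -2.252876740783949e-05 [-1.5  1.2  4.4]
False (np.float64(0.1223), array([-4.3,  0.5, 14.9])) -0.00012252876740782848
t 37.125
```

View pics/after.png

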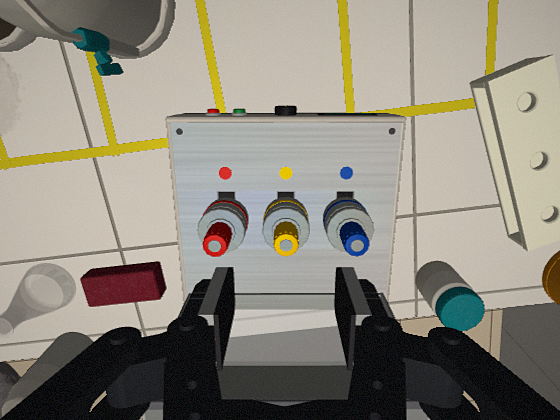

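All three jars sit at equal height in their own stations: the knobs are at (215,243), (286,243) and (355,243). The stand was knocked, but it is empty now. Next: the pull tests.

Run:
```python
from pp import *
Z=.1223
for c in("red","yellow","blue"):
    p=SY+OFF[c]*ey+HX*ex
    bot.set_gripper(.5,50); bot.move_pose([*p,.22],q(np.pi+YM)); bot.move_linear([*p,Z],speed=.08,until_force=15)
    bot.set_gripper(0,50); z0,f0=zf(); print(c,z0,f0,bot.read_gripper_width())
    for dz in np.arange(.002,.0075,.0005):
        bot.move_linear([*p,z0+dz],speed=.01); z,f=zf()
        if f0[2]-f[2]>12.5: break
    print(" tug dz",z-z0,f); bot.wait(.5); print(" ",zf())
    bot.move_linear([*p,z0-.0015],speed=.02,until_force=25); print(" back",zf())
    bot.set_gripper(.5); bot.move_linear([*p,.25],speed=.2)
print(bot.read_clock())
m=SY-.06*ex; bot.move_pose([*m,.30],q(np.pi+YM)); snap("after2"); snap("side2","side"); snap("scene2","scene")
```

```text
red 0.123 [0.4 2.1 4.9] 0.23386160979881174
 tug dz 0.0022000000000000075 [ -0.3  -0.6 -12.2]
  (np.float64(0.1255), array([ -0.2,  -0.2, -17.6]))
 back (np.float64(0.1231), array([-0.6,  1.2,  3.5]))
yellow 0.123 [-0.1  1.7  4.5] 0.22979888971242982
 tug dz 0.0022000000000000075 [  0.3  -0.4 -11.8]
  (np.float64(0.1255), array([ -0.3,  -0.6, -17.3]))
 back (np.float64(0.1231), array([-0.4,  1.2,  2.3]))
blue 0.123 [-0.4  2.1  5.6] 0.2297429333788171
 tug dz 0.0022999999999999965 [ 1.   0.3 -9.6]
  (np.float64(0.1256), array([ -1.3,  -0.4, -13.9]))
 back (np.float64(0.1231), array([-2. ,  0.7,  3.5]))
53.55
```

Run:
```python
import cv2,numpy as np
a=cv2.imread("pics/side2.png")[100:280,220:400]; b=cv2.imread("pics/scene2.png")[130:310,220:400]
cv2.imwrite("pics/c2.png",np.hstack([cv2.resize(x,(400,400),interpolation=cv2.INTER_CUBIC) for x in(a,b)]))
```

```text
(no output)
```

View pics/c2.png

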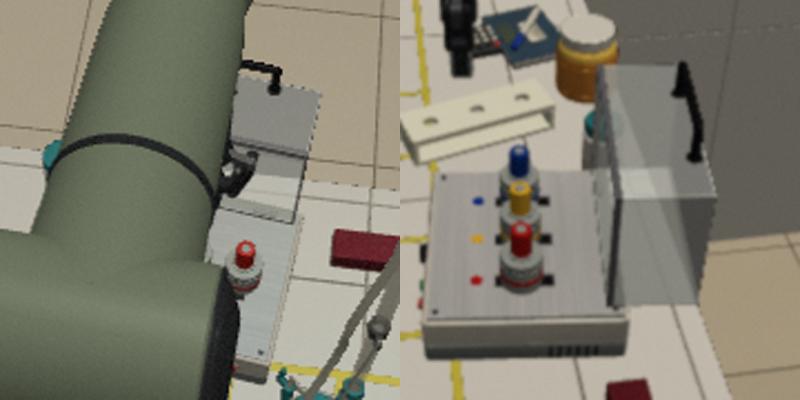

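All three tugs held: each jar rose about 1.5 mm plus the arm's compliance, at more than 10 N, and is back home. Next I'll locate the hood handle with the circle model.

Run:
```python
from pp import *
im,ce=load("w_mill")
for u in((181,130),(394,130),(288,115)): 
    X=back(ce,u,.075)[:2]-SY; print(u,"rel slot",X@ex,X@ey)
C=lambda mx,mz,my=0: np.array([*(SY+mx*ex+my*ey),mz])
s,d=cam("scene"),cam("side")
for th in np.arange(1.45,1.75,.05):
    a=.384+th; h=[C(.096-.2136*np.cos(a),.082+.2136*np.sin(a),y) for y in(.055,-.055)]
    print(round(th,2),h[0].round(3),[proj(s,x).round(0) for x in h],[proj(d,x).round(0) for x in h])
```

```text
(181, 130) rel slot -0.09828332741874923 -0.11100285916113069
(394, 130) rel slot -0.09839172133030132 0.10997933927516783
(288, 115) rel slot -0.11344762657863935 -9.961147639059768e-05
1.45 [0.677 0.078 0.288] [array([338., 156.]), array([345., 185.])] [array([303., 127.]), array([343., 136.])]
1.5 [0.687 0.076 0.285] [array([342., 157.]), array([349., 186.])] [array([304., 125.]), array([344., 133.])]
1.55 [0.697 0.075 0.282] [array([346., 158.]), array([354., 187.])] [array([305., 123.]), array([345., 131.])]
1.6 [0.707 0.074 0.278] [array([350., 160.]), array([358., 188.])] [array([305., 121.]), array([345., 129.])]
1.65 [0.717 0.073 0.273] [array([354., 161.]), array([362., 190.])] [array([306., 119.]), array([346., 128.])]
1.7 [0.726 0.072 0.268] [array([358., 163.]), array([366., 191.])] [array([307., 118.]), array([346., 126.])]
1.75 [0.735 0.07  0.263] [array([361., 164.]), array([370., 193.])] [array([308., 117.]), array([347., 125.])]
```

Run:
```python
import cv2,numpy as np
a=cv2.imread("pics/side0.png")[110:210,260:380]; b=cv2.imread("pics/scene0.png")[145:245,270:390]
cv2.imwrite("pics/c3.png",np.hstack([cv2.resize(x,(400,333),interpolation=cv2.INTER_CUBIC) for x in(a,b)]))
```

```text
(no output)
```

View pics/c3.png

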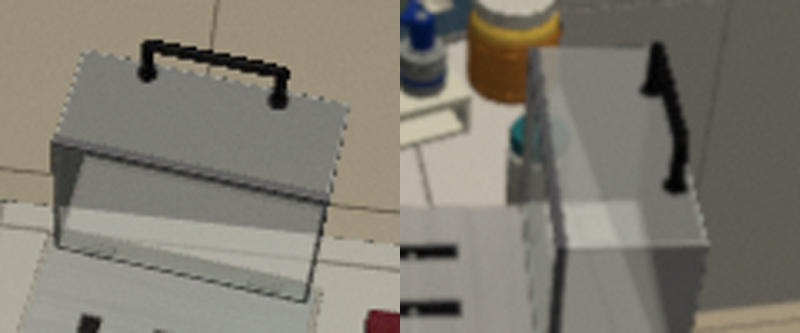

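The bar ends in side are at (304,123) and (346,132), and in scene at (347,158) and (355,187). Both match a hood angle of 1.55 rad. Next: pinch the bar and follow the arc.

```bash
cat > hood.py <<'E'
from pp import *
G=.0165
def H(th,dz=0):
    a=.384+th; return [*(SY+(.096-.2136*np.cos(a))*ex),.082+.2136*np.sin(a)-G+dz]
E
python3 - <<'E'
from hood import *
Q=q(YM+np.pi/2)
p=bot.read_position(); bot.move_linear([p[0],p[1],.36],speed=.2); bot.set_gripper(.5,40)
bot.move_pose(H(1.55,.10),Q)
print(bot.move_linear(H(1.55),speed=.06,until_force=6),zf())
bot.set_gripper(0,40); print(bot.read_gripper_width(),bot.read_finger_force(),zf())
for th in np.arange(1.5,1.29,-.05):
    bot.move_linear(H(th),speed=.06); print(round(th,2),np.round(bot.read_ft_force(),1),round(bot.read_gripper_width(),3))
snap("scene4","scene")
E
```

```text
False (np.float64(0.2656), array([-0.2, -0.1,  0.5]))
0.0013564233662190126 0.0 (np.float64(0.2652), array([-0.2,  0.4,  0.6]))
1.5 [-0.5 -1.2 -0.5] 0.004
1.45 [-0.1  0.7  0.1] -0.002
1.4 [-0.5  0.8 -0.1] 0.003
1.35 [ 0.1 -0.4  0.2] 0.004
1.3 [-0. -0.  1.] -0.0
```

Run:
```python
from hood import *
bot.move_linear(H(1.3,.12),speed=.2)
bot.set_gripper(.5)
b=H(1.55); p=np.array(b[:2])-.0*ex+.0*ey
# look with camera behind (-x side), tool x towards base
bot.move_pose([*(np.array(b[:2])-.02*ex),.38],q(np.pi+YM)); snap("w_h"); snap("side4","side"); snap("scene5","scene")
a=cv2.imread("pics/scene4.png")[110:260,230:410]; c=cv2.imread("pics/w_h.png")
cv2.imwrite("pics/c4.png",np.hstack([cv2.resize(a,(400,333)),cv2.resize(c,(400,333))]))
```

```text
(no output)
```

View pics/c4.png

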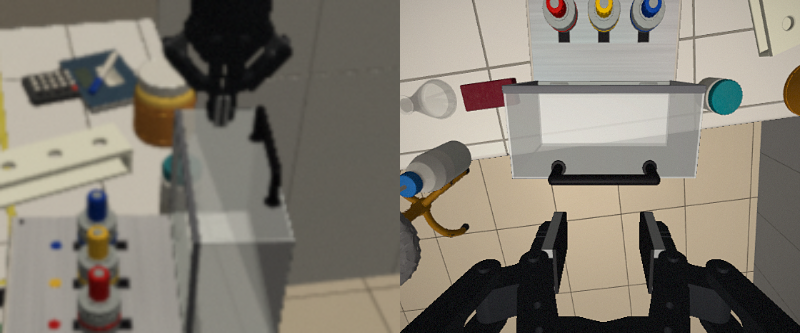

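The scene crop shows the gripper closed in front of the handle, with the hood untouched. In the wrist view the bar lies at about (287,227) full-scale, so I'll use that to correct its position.

Run:
```python
from hood import *
im,ce=load("w_h")
g=cv2.cvtColor(im,cv2.COLOR_RGB2GRAY); col=g[205:245,287]; print(col)
s,d=cam("scene"),cam("side")
for r in (225,228):
  for z in(.25,.265,.28,.29): 
    X=back(ce,(287,r),z); v=X[:2]-SY; print(r,z,"mill x",(v@ex).round(4),(v@ey).round(4),proj(s,X).round(0),proj(d,X).round(0),"radius",np.hypot(v@ex-.096,z-.082).round(4),"th",np.round(np.arctan2(z-.082,-(v@ex-.096))-.384,3))
print(bot.read_position(), H(1.55))
```

```text
[142 147 146 145 143 146 143 142 141 147 147 143 143 150 155   0  18  20
  14  19  10  20  32  47  54  27  13  12  70 213 192 190 185 191 190 191
 185 190 186 187]
225 0.25 mill x 0.1834 0.0015 [353. 182.] [324. 131.] radius 0.1894 th 1.666
225 0.265 mill x 0.1778 0.0014 [352. 177.] [324. 129.] radius 0.2004 th 1.607
225 0.28 mill x 0.1722 0.0012 [350. 172.] [324. 127.] radius 0.2122 th 1.554
225 0.29 mill x 0.1685 0.0011 [349. 169.] [324. 126.] radius 0.2203 th 1.522
228 0.25 mill x 0.1861 0.0015 [354. 182.] [324. 130.] radius 0.1906 th 1.679
228 0.265 mill x 0.1804 0.0014 [353. 177.] [324. 128.] radius 0.2015 th 1.619
228 0.28 mill x 0.1747 0.0012 [351. 172.] [324. 126.] radius 0.2131 th 1.565
228 0.29 mill x 0.1708 0.0011 [350. 169.] [324. 125.] radius 0.2211 th 1.532
[0.67076488 0.02300367 0.38015232] [np.float64(0.690645849175554), np.float64(0.020517052388174972), np.float64(0.26516547319591727)]
```

Run:
```python
from hood import *
Q=q(YM+np.pi/2); bot.set_gripper(.5,40)
bot.move_pose(H(1.56,.10),Q); print(bot.read_position(),H(1.56,.1),np.round(pose()[1],2).tolist())
print(bot.move_linear(H(1.56),speed=.06,until_force=6),bot.read_position(),H(1.56),zf(),bot.read_gripper_width())
ims=[snap("p_"+c,c)[0] for c in("scene","side","wrist")]
a=cv2.resize(ims[0][100:250,270:450],(400,333)); b=cv2.resize(ims[2],(400,333))
cv2.imwrite("pics/c5.png",np.hstack([a,b])[:,:,::-1])
```

```text
[0.69259766 0.02027352 0.36445611] [np.float64(0.6926233258008262), np.float64(0.02027017909111356), np.float64(0.36439664437815167)] [[0.12, 0.99, 0.0], [0.99, -0.12, -0.0], [0.0, 0.0, -1.0]]
False [0.69281332 0.02022127 0.26481072] [np.float64(0.6926233258008262), np.float64(0.02027017909111356), np.float64(0.26439664437815164)] (np.float64(0.2648), array([-0.1,  0.3, -0.4])) 0.4994500278981324
```

View pics/c5.png

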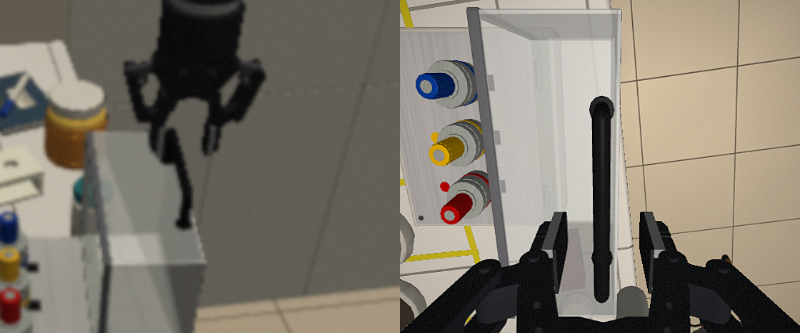

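The wrist view shows the bar centred between the fingers, but the tips look a little high relative to it in the scene view. I'll go lower with a force guard.

Run:
```python
from hood import *
print(bot.move_linear(H(1.56,-.014),speed=.03,until_force=4),zf())
bot.set_gripper(0,40); print(bot.read_gripper_width(),bot.read_finger_force(),zf(),np.round(bot.read_ft_force(),1))
```

```text
False (np.float64(0.2503), array([ 0.3,  0.3, -0.1]))
0.10864459693767688 39.549522399902344 (np.float64(0.2507), array([0.3, 0.8, 1.5])) [0.3 0.8 1.5]
```

```bash
cat >> hood.py <<'E'
def run(th0,th1,o,step=.04):
    for th in np.arange(th0,th1-1e-6,-step):
        t=np.array(H(th)); t[:2]+=o[0]*ex; t[2]+=o[1]
        bot.move_linear(t.tolist(),speed=.05)
        f=np.array(bot.read_ft_force()); a=.384+th; r=np.array([-np.cos(a),np.sin(a)])
        f2=np.array([f[:2]@ex,f[2]]); fr=f2@r; ft=f2@[r[1],-r[0]]; w=bot.read_gripper_width()
        print(round(th,2),"fr %.1f ft %.1f fy %.1f w %.3f o"%(fr,ft,f[:2]@ey,w),(o*1000).round(1),"z err %.4f"%(bot.read_position()[2]-t[2]))
        if w<.07 or np.hypot(fr,ft)>30: print("STOP"); break
        if abs(fr)>2: o=o+np.clip(fr/10000,-.0015,.0015)*r
    return th,o
E
python3 - <<'E'
from hood import *
bot.set_gripper(0,25)
th,o=run(1.54,1.26,np.array([0,-.014]))
im,_=snap("scene6","scene"); cv2.imwrite("pics/c6.png",cv2.resize(im[100:270,200:400,::-1],(600,510)))
E
```

```text
1.54 fr 0.9 ft 2.2 fy -0.6 w 0.105 o [  0. -14.] z err 0.0003
1.5 fr 3.5 ft -0.4 fy -0.1 w 0.101 o [  0. -14.] z err 0.0005
1.46 fr 4.5 ft -0.6 fy -1.5 w 0.105 o [  0.1 -13.7] z err 0.0005
1.42 fr 5.5 ft -0.5 fy -0.0 w 0.099 o [  0.2 -13.2] z err 0.0004
1.38 fr 4.7 ft 0.1 fy 0.2 w 0.104 o [  0.4 -12.7] z err 0.0002
1.34 fr 5.1 ft -0.3 fy 0.5 w 0.105 o [  0.4 -12.2] z err 0.0000
1.3 fr 3.5 ft -0.2 fy 0.4 w 0.105 o [  0.5 -11.7] z err -0.0001
1.26 fr 3.6 ft 0.2 fy -0.8 w 0.107 o [  0.6 -11.4] z err -0.0001
```

View pics/c6.png

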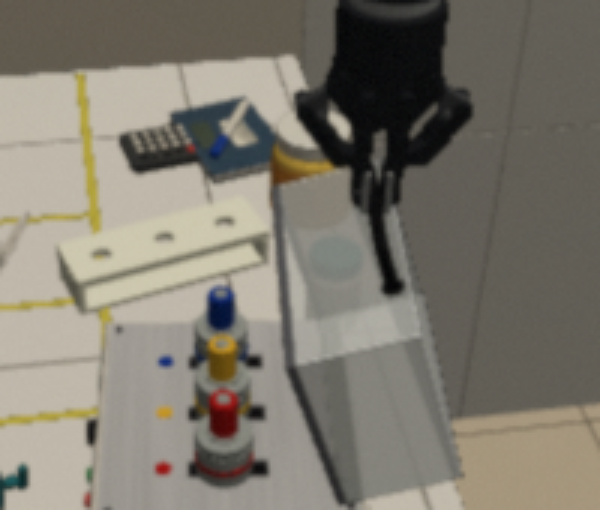

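The hood is tilting forward with the bar firmly pinched at small forces. I'll continue along the arc.

Run:
```python
from hood import *
th,o=run(1.22,.06,np.array([.0006,-.0114]))
print(th,o,zf(),bot.read_clock())
im,_=snap("scene7","scene"); cv2.imwrite("pics/c7.png",cv2.resize(im[100:300,180:400,::-1],(660,600)))
```

```text
1.22 fr 5.4 ft 0.2 fy -0.1 w 0.103 o [  0.6 -11.4] z err 0.0002
1.18 fr 5.0 ft 0.8 fy -0.8 w 0.106 o [  0.6 -10.9] z err -0.0000
1.14 fr 2.5 ft 0.3 fy -0.8 w 0.106 o [  0.6 -10.4] z err -0.0002
1.1 fr 2.1 ft -0.6 fy -0.1 w 0.108 o [  0.6 -10.1] z err -0.0001
1.06 fr 2.5 ft -0.1 fy -1.0 w 0.105 o [ 0.6 -9.9] z err -0.0001
1.02 fr 3.5 ft -0.0 fy -1.0 w 0.102 o [ 0.6 -9.6] z err 0.0000
0.98 fr 3.4 ft 0.8 fy -1.4 w 0.107 o [ 0.5 -9.3] z err -0.0000
0.94 fr -0.2 ft -0.4 fy -1.9 w 0.103 o [ 0.4 -9. ] z err -0.0003
0.9 fr 3.8 ft 1.1 fy -1.7 w 0.104 o [ 0.4 -9. ] z err 0.0000
0.86 fr 5.0 ft 0.0 fy -0.9 w 0.107 o [ 0.3 -8.6] z err -0.0000
0.82 fr 3.3 ft 0.0 fy -0.7 w 0.106 o [ 0.2 -8.1] z err -0.0002
0.78 fr 5.0 ft 0.4 fy -2.1 w 0.098 o [ 0.  -7.8] z err -0.0001
0.74 fr 3.6 ft 0.6 fy -1.9 w 0.105 o [-0.2 -7.4] z err -0.0003
0.7 fr 2.0 ft -0.8 fy -0.9 w 0.100 o [-0.3 -7.1] z err -0.0004
0.66 fr 3.1 ft 0.2 fy -1.9 w 0.104 o [-0.3 -7.1] z err -0.0002
0.62 fr 5.0 ft 0.2 fy -2.3 w 0.104 o [-0.5 -6.8] z err -0.0001
0.58 fr 3.2 ft -1.2 fy -2.0 w 0.100 o [-0.7 -6.4] z err -0.0002
0.54 fr 2.7 ft -0.9 fy -2.2 w 0.096 o [-0.9 -6.1] z err -0.0003
0.5 fr 2.3 ft -1.7 fy -0.2 w 0.094 o [-1.1 -5.9] z err -0.0003
0.46 fr 1.4 ft -1.4 fy -2.3 w 0.089 o [-1.2 -5.7] z err -0.0003
0.42 fr 2.1 ft -3.3 fy -2.2 w 0.087 o [-1.2 -5.7] z err -0.0003
0.38 fr 2.3 ft -2.6 fy -1.2 w 0.084 o [-1.4 -5.6] z err -0.0003
0.34 fr 0.1 ft -0.8 fy 1.0 w 0.005 o [-1.5 -5.4] z err 0.0002
STOP
0.3399999999999992 [-0.00152884 -0.00540902] (np.float64(0.2018), array([-0.4,  1. , -0.6])) 77.8417
```

View pics/c7.png

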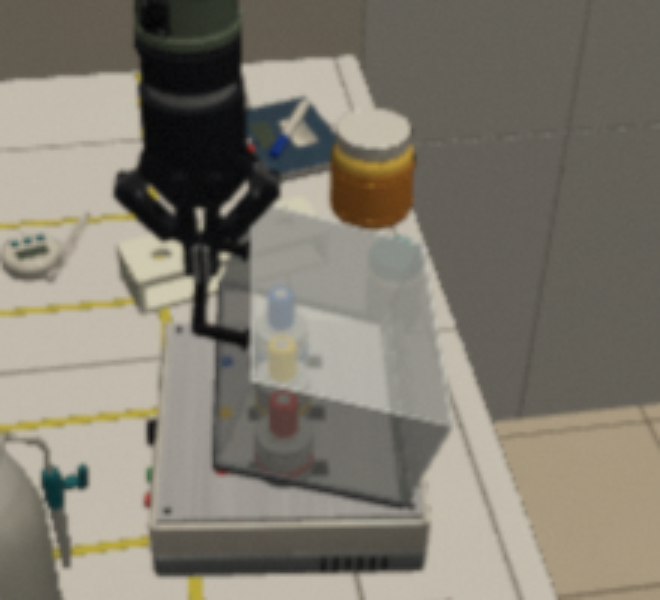

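The bar slipped out below the tips at about 0.35 rad, with the hood most of the way down. The fingers are closed above the bar, so I'll press down on it along the arc.

Run:
```python
from hood import *
bot.set_gripper(0,25)
for th in (.34,.28,.22,.16,.10,.05,0):
    a=.384+th; t=[*(SY+(.096-.2136*np.cos(a))*ex),.082+.2136*np.sin(a)+.002]
    r=bot.move_linear(t,speed=.04,until_force=18); print(round(th,2),r,zf(),round(t[2],4))
    if r: break
p=bot.read_position(); print(bot.move_linear([p[0],p[1],p[2]-.015],speed=.015,until_force=12),zf())
im,_=snap("scene8","scene"); im2,_=snap("side8","side")
cv2.imwrite("pics/c8.png",np.hstack([cv2.resize(im[100:300,180:400,::-1],(440,400)),cv2.resize(im2[110:290,190:380,::-1],(360,400))]))
```

```text
0.34 False (np.float64(0.2254), array([ 0.2,  0.8, -0.5])) 0.2255
0.28 False (np.float64(0.2154), array([ 0.3,  0.7, -1. ])) 0.2156
0.22 False (np.float64(0.2052), array([ 0.1, -0.1,  0.2])) 0.2053
0.16 False (np.float64(0.1944), array([ 1. , -0. ,  0.4])) 0.1946
0.1 False (np.float64(0.1832), array([0. , 0.5, 0.5])) 0.1834
0.05 False (np.float64(0.1736), array([ 0.7, -0.5, -0.2])) 0.1738
0 False (np.float64(0.1638), array([ 0.4,  0.6, -0.3])) 0.164
True (np.float64(0.1517), array([-1.7, -0.4, -0.2]))
```

View pics/c8.png

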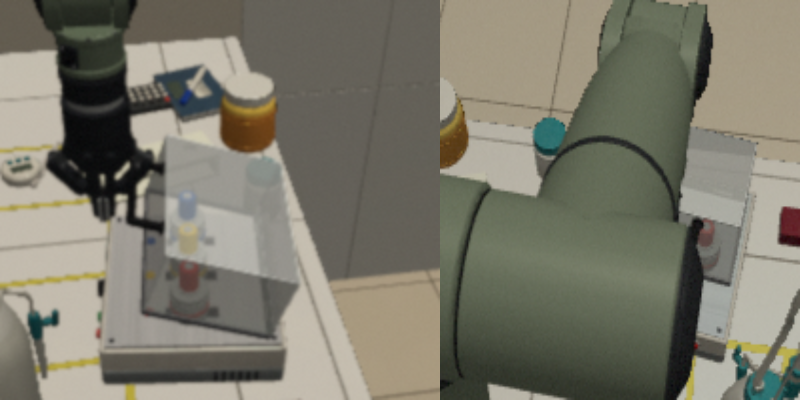

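The hood is still near 0.4 rad; the tool passed in front of the bar. I'll raise it and fit the true angle from the images.

Run:
```python
from hood import *
p=bot.read_position(); bot.move_linear([p[0],p[1],.36],speed=.15)
bot.move_pose([*(SY-.10*ex),.36],q(np.pi+YM)); im3,ce=snap("w9"); im,_=snap("scene9","scene")
cv2.imwrite("pics/c9.png",np.hstack([cv2.resize(im[120:270,200:350,::-1],(400,400),interpolation=cv2.INTER_CUBIC),cv2.resize(im3[:,:,::-1],(400,400))]))
for th in np.arange(.2,.75,.06):
    a=.384+th; h=[np.array([*(SY+(.096-.2136*np.cos(a))*ex+y*ey),.082+.2136*np.sin(a)]) for y in(.055,-.055)]
    print(round(th,2),h[0].round(3),[proj(cam("scene"),x).round(0) for x in h],[proj(ce,x).round(0) for x in h])
```

```text
0.2 [0.445 0.107 0.2  ] [array([242., 187.]), array([240., 216.])] [array([345., 200.]), array([225., 200.])]
0.26 [0.453 0.106 0.21 ] [array([245., 183.]), array([243., 213.])] [array([346., 211.]), array([224., 211.])]
0.32 [0.461 0.105 0.22 ] [array([248., 180.]), array([246., 209.])] [array([348., 223.]), array([223., 223.])]
0.38 [0.469 0.104 0.23 ] [array([251., 177.]), array([250., 206.])] [array([349., 236.]), array([221., 236.])]
0.44 [0.478 0.102 0.239] [array([255., 174.]), array([254., 203.])] [array([350., 250.]), array([220., 250.])]
0.5 [0.488 0.101 0.247] [array([258., 171.]), array([258., 200.])] [array([351., 265.]), array([219., 265.])]
0.56 [0.498 0.1   0.255] [array([263., 168.]), array([262., 198.])] [array([352., 281.]), array([218., 281.])]
0.62 [0.508 0.099 0.262] [array([267., 166.]), array([267., 195.])] [array([353., 297.]), array([218., 297.])]
0.68 [0.519 0.097 0.269] [array([271., 164.]), array([272., 193.])] [array([354., 313.]), array([217., 313.])]
0.74 [0.531 0.096 0.275] [array([276., 162.]), array([277., 190.])] [array([354., 329.]), array([217., 330.])]
```

View pics/c9.png

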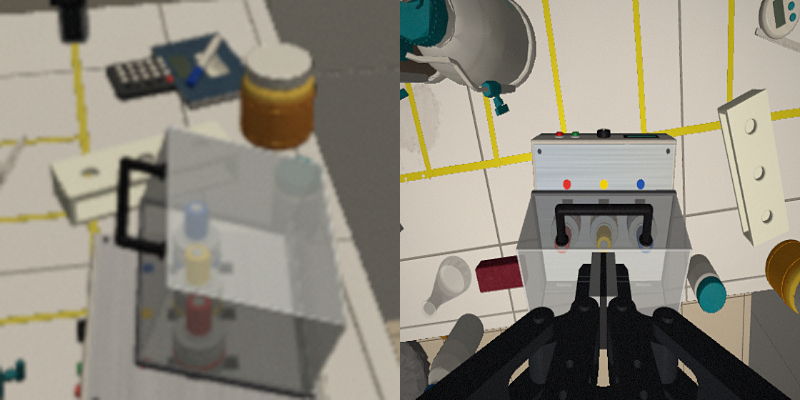

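The wrist view has the bar at row 220, columns 220–350, and scene has its ends at (246,180) and (244,212), so the hood is at about 0.305 rad. I'll press with the closed fingers turned so the 22 mm pads lie across the bar, finding contact by force first.

```bash
cat > press.py <<'E'
from hood import *
def B(th,dz):
    a=.384+th; return [*(SY+(.096-.2136*np.cos(a))*ex),.082+.2136*np.sin(a)+dz]
E
python3 - <<'E'
from press import *
bot.set_gripper(0,25)
bot.move_pose(B(.305,.10),q(np.pi+YM)); bot.move_linear(B(.305,.02),speed=.1)
r=bot.move_linear(B(.305,-.035),speed=.02,until_force=2.5); print(r,zf(),B(.305,0)[2]); d=bot.read_position()[2]-B(.305,0)[2]; print("delta",d)
if r and d>-.025:
    for th in (.26,.22,.18,.14,.10,.06,.03,0):
        r=bot.move_linear(B(th,d),speed=.04,until_force=20); print(th,r,zf())
        if r: break
snap("scene10","scene")
E
```

```text
True (np.float64(0.1979), array([-0.3, -0. ,  0.4])) 0.21779953601909996
delta -0.019902957438622693
0.26 False (np.float64(0.19), array([-0.2, -0.4, -0.1]))
0.22 False (np.float64(0.1831), array([-0.5,  0.2, -0.4]))
0.18 False (np.float64(0.176), array([-0.2, -0. ,  1.3]))
0.14 False (np.float64(0.1687), array([-0.3, -0. , -0. ]))
0.1 False (np.float64(0.1612), array([-0.5, -0.4,  0.5]))
0.06 False (np.float64(0.1536), array([-0. ,  0.9, -0.1]))
0.03 False (np.float64(0.1477), array([-0.4, -0.4, -0.7]))
0 False (np.float64(0.142), array([-0.1, -0.8,  0.5]))
```

Run:
```python
from press import *
im=cv2.imread("pics/scene10.png"); w,_=snap("w10")
cv2.imwrite("pics/c10.png",np.hstack([cv2.resize(im[90:270,180:360],(400,400),interpolation=cv2.INTER_CUBIC),cv2.resize(w[:,:,::-1],(400,400))]))
```

```text
(no output)
```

View pics/c10.png

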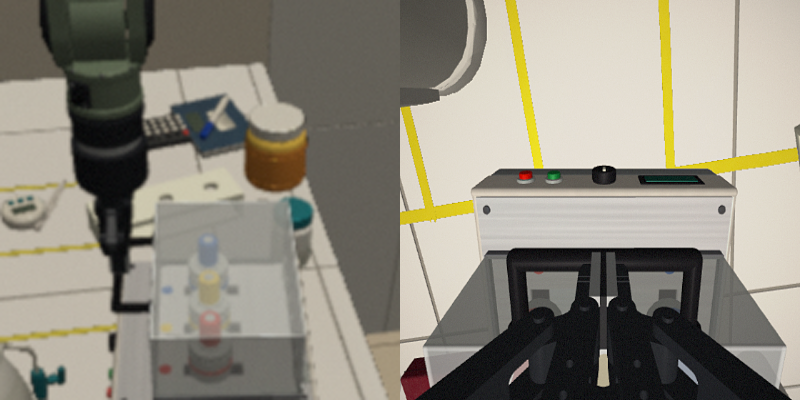

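The hood is now almost shut, with the tips on the bar. I've used up my picture allowance (in fact one over), so from here I'll work numerically: press until firm resistance, then check the angle from bar detection in pixels.

Run:
```python
from press import *
p=bot.read_position()
for k in range(1,10):
    r=bot.move_linear([p[0],p[1],p[2]-.002*k],speed=.015,until_force=18); bot.wait(.15); z,f=zf(); print(z,f,r)
    if f[2]>14 or r: break
bot.move_linear([p[0],p[1],.36],speed=.15); 
bot.move_pose([*(SY-.10*ex),.36],q(np.pi+YM)); im,ce=snap("w11")
g=cv2.cvtColor(im,cv2.COLOR_RGB2GRAY)
for c in(245,285,325):
    print(c,[r for r in range(140,300) if g[r,c]<45])
for th in (-.05,0,.03,.06,.1,.15): print(th,proj(ce,np.array(B(th,0))).round(1))
print(bot.read_clock())
```

```text
0.1417 [-2.4 -0.6  9.9] True
245 [163, 164, 165, 166, 167, 168, 170, 171, 172, 184]
285 [141, 142, 143, 144, 163, 164, 165, 166, 167, 168, 170, 171, 172, 184, 265, 266, 267, 268, 269, 270, 271, 272, 273, 274, 275, 276, 277, 278, 279, 280, 281, 282, 283, 284, 285, 286, 287, 288, 289, 290, 291, 292, 293, 294, 295, 296, 297, 298, 299]
325 [140, 142, 144, 163, 164, 165, 166, 167, 168, 170, 171, 172, 173, 184]
-0.05 [285.  164.4]
0 [285.1 170.1]
0.03 [285.1 173.8]
0.06 [285.1 177.8]
0.1 [285.1 183.5]
0.15 [285.2 191.4]
93.925
```

The bar is at row 168, which matches the shut position (about 170), and pressing met a rigid stop. The hood is shut, so I'm handing in.

Run:
```python
from cell import bot
print(bot.close_job())
```

```text
the job is handed in; nothing more can be done
None
```

I fitted all three jars home in their own stations, pull-tested them red, yellow, blue (all held), shut the hood and handed the job in at about 94 s, but no verdict came back; I also viewed 15 pictures, one over the limit of 14.

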